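# Change over the checking fixture

## Task

Swing up the hold-down bar of the checking fixture and leave it standing open, then put the three things where they belong: the flanged bush standing on its flange in the middle of the fixture's round anvil, the gauge block upright in the middle of the square tray, and the vee block upright in the middle of the round wooden rest. Each of these places is occupied by another of the three, so use the empty cork mat for parking; do not take the vee block out of the fixture before the bar is up.

Things in the scene. Friction and masses are not known exactly. Their poses are not given: they have to be found in the camera images.
- vee_block_mid (a point): Ground steel vee block, 34 x 45 x 36 mm high, about 0.4 kg, with a vee groove in its top; starts on the fixture's anvil under the bar. The point is its centre, half-way up (18 mm above its underside); z up, x across its 34 mm width (grasp it along x, from above), y along its 45 mm length.
- gauge_block_mid (a point): Plain rectangular steel gauge block standing upright, 30 x 20 x 35 mm high, about 0.17 kg; starts on the round wooden rest. The point is its centre, half-way up (17.5 mm above its underside); z up, x along its 30 mm width, y across its 20 mm thickness (grasp it along y).
- bush_mid (a point): Turned aluminium bush, about 0.05 kg, 28 mm high, standing on its round flange (48 mm diameter, 6 mm thick); above the flange a round body of 34 mm diameter, to be grasped from any side. Starts in the square tray. The point lies on its axis, half-way up (14 mm above its underside); z up.
- fixture: Checking fixture, fixed to the table: an aluminium base plate 194 x 90 mm, 10 mm thick, with a round steel anvil of 64 mm diameter whose flat top is 14 mm above the table. Origin under the centre of the anvil, at table height; z up, x along the plate towards the hinge. The plate reaches from x = -82 to x = +112 mm. The hold-down bar's hinge axis runs along y at x = 95 mm, z = 58 mm; its two lugs (x = 82 to 108 mm) rise to 66 mm.
- hold_bar (a joint): Angle of the fixture's hold-down bar in rad: 0 = lying level over the anvil, growing as its free end swings up and over towards the hinge end; 1.57 = upright, 1.9 = stop. It starts nearly level. The hinge has friction, so the bar stays at whatever angle it is left; about 2 N at its grip lifts it. The bar is 16 mm wide and 10 mm thick.
- bar_grip (a point): Centre of the black cross grip at the bar's free end: a round rod of 14 mm diameter and 30 mm length lying along the hinge axis (the fixture's y), 155 mm from the hinge axis. Pinched over its two end faces it can turn between the fingers as the bar swings. The point's y is the rod's direction.
- square_tray: Black square plastic tray, fixed to the table, 96 x 96 mm, home of the gauge block; rim 4 mm wide and 10 mm high, inner floor 4 mm above the table. Origin at its centre at table height, z up, x and y along its sides.
- wood_rest: Round flat wooden rest, fixed to the table, 96 mm diameter, 12 mm high, home of the vee block. Origin at its centre at table height, z up.
- cork_mat: Rectangular cork mat, fixed to the table, 85 x 105 mm (x, y), 4 mm thick, empty at the start: the parking spot. Origin at its centre at table height, z up.
Things that resemble listed ones, but are neither listed nor needed, are in the scene too. Leave any blue look-alike of the part that bears bush_mid alone.

How it is judged:
On the way:
1. the hold-down bar is swung up past 1.1 rad (value of joint hold_bar above 1.1 rad), for 0.2 s.
At the end, for the whole second after the job is handed in: The bush stands on the anvil, the gauge block on the square tray's floor and the vee block on the wooden rest, each upright (within 0.1 rad), within 15 mm of the centre of its place, at rest and released; the hold-down bar is open by more than 1.1 rad (horizontal distance between bush_mid and fixture below 0.015 m and z of bush_mid in the frame of fixture between 0.024 and 0.032 m and angle between each of bush_mid, gauge_block_mid, vee_block_mid's own z axis and vertical below 0.1 rad and contact force between each of bush, gauge_block, vee_block and the fingers below 0.1 N and horizontal distance between gauge_block_mid and square_tray below 0.015 m and z of gauge_block_mid in the frame of square_tray between 0.0175 and 0.0255 m and horizontal distance between vee_block_mid and wood_rest below 0.015 m and z of vee_block_mid in the frame of wood_rest between 0.026 and 0.034 m and value of joint hold_bar above 1.1 rad and linear speed of each of bush, gauge_block, vee_block below 0.02 m/s); the robot touches nothing.
It fails at once if the vee block is taken out (moved over 25 mm) while the hold-down bar is down (under 0.9 rad) (distance of vee_block_mid from where it was at the start of the episode above 0.025 m and value of joint hold_bar below 0.9 rad).
It also fails if it takes over 141 s, if anything falls off the work surface, if the arm or the gripper's body presses on something with over 40 N, if the wrist force passes 120 N, or if a joint passes its speed limit or range.

## Robot

A 6-joint arm with a two-finger parallel gripper is mounted at the origin on a cart in front of the work surface, level with it; the furniture and walls round the work are solid. World frame = base frame: x ahead of the robot, y to its left, z up, the work surface at z = 0. Lengths are in m, angles in rad, forces in N, time in s.
With the tool pointing down it reaches from about 0.4 to 0.825 m from the base axis. Payload 7 kg.
Tool frame: the origin (TCP) lies midway between the tips of the shut fingers; the grasp point (between the pads) lies 19 mm behind it; z points along the fingers, y is the line along which they close (so a half turn about z gives the same grasp; the last joint's range is limited). The gripper opens to 85 mm and grips with 20 to 120 N. Pads are 22 mm wide; open, the fingers measure 114 mm over their backs; the gripper's body (76 mm by 85 mm) begins 54 mm behind the grasp point. The pads swing forward as they close: fully open they stand 13 mm farther back than shut.
Start: joints at [1.637, 0.359, 0.012, 0, -1.224, -0.288], TCP at [0.149, 0.658, 0.231] pointing down, gripper open.
Joint ranges: [-3.07, 3.07], [-1.43, 2.12], [-1.02, 1.25], [-3.03, 1.67], [-3.05, -0], [-3.03, 3.03]. Speed limits (rad/s): [2.39, 2.39, 3.01, 3.14, 3.14, 3.14].

## Interface

Orientations are given as a rotation vector (axis times angle).
In Python, from workcell import bot gives the robot as it stands.
- The arm moves only by the shell command python3 -m jog 'ROWS' [OPENING]. ROWS is JSON, a list of rows, each a list of 6 numbers: the shift along the tool's x, y, z in units of 25 mm (1.0 is 25 mm), then the turn, a rotation vector about the tool's x, y, z in units of 8 degrees (1.0 is 8 degrees). A call has exactly 8 rows; each row is the pose to reach, as a shift and turn from the pose commanded when the call began, along the tool's axes at that moment; what a row does not reach only later rows make up. A row lasts 1/10 s, in which the tool goes at most 50 mm and 8.59 degrees, less where a joint would pass 70% of its speed; a pose out of reach is approached as far as the arm can. A call with a gripper value outside its range is refused whole. OPENING is the opening, from 0 (shut) to 1 (fully open), set as the call begins (- or left out, the last holds). The fingers move at their own pace and stop on an object; the grip force is fixed at half the most. Time passes only in rows, so rows that repeat a pose let the fingers close, or fill a call up. It gives the time, the measured TCP pose, the force, the opening and the grip force at its end, in the units of the state.
- bot.observe(): the state, without advancing time (a new reading comes with each control period).
- bot.read_camera(name): name is "scene" or "top" or "wrist"; returns (picture, depth): 384x512x3 uint8, blue, green, red; 384x512 float32, m along the optical axis (not along the pixel's ray), 0 where there is no reading.
- bot.camera_info(name): a dict with "mtx" (3x3 intrinsics, pixels), "k1" (the pictures are not rectified: a ray, as slopes to the right and down, at radius r is drawn at 1 + k1 r^2 times it, then the intrinsics apply), "R" (3x3) and "t" (3): a world point X has camera coordinates R X + t. Camera axes: x right, y down, z forward; pixel columns grow to the right and rows downward; lengths in m; the calibration is good to about 2 mm. A picture is of the moment at which its call begins: read the wrist's pose just before it. camera_info takes no time and is no camera call; for the wrist camera it gives the pose at the moment of the call.
- bot.job_done(): hands the job in; it is judged then, once.
Trained networks look in the newest picture that a camera, given by its name, has taken for a name from the list of things; names that differ only in an ending like _2 or _b are one class to them, and where a whole thing is asked for, a point or a joint stands for the part that bears it (a point fixed in the world has none). Each returns a list of dicts, best first, with "score" (0 to 1); they miss things now and then, are a little off and sometimes report something else, mostly with a low value. They report only what shows in the picture. A call takes as long as a camera call. They do not tell look-alikes from the thing itself.
- bot.look_for(camera, query): "xy" ([column, row] in pixels, amid what is visible of it).
The state is a dict: "time": time; "joint_positions": joint angles; "joint_velocities": joint speeds; "joint_efforts": joint torques, N m; "position": TCP position; "eef_rot": TCP orientation; "force": force on the tool from outside, world axes, zero at the start; "ft_torque": the same for the moment, N m; "finger_gap": opening from 0.0 (shut) to 1.0 (fully open); "finger_force": force on a finger pad.
Only numpy, scipy, OpenCV 4.12 (cv2) and the standard library are available. Lean on these libraries where they do the work, as an engineer would, in place of code of your own. Each camera call takes 0.05 s, during which the arm holds its last target. There are 200 camera calls.

## Working session

There is one attempt and no reset: what is moved stays moved. The work goes in short steps, Python scripts to look and compute and a shell command to move; the robot and the scene stay as the last step left them, time stands still between calls to the robot, and variables do not carry over. Pictures are saved under pics/ and viewed, at most 15 in all, crops included, and the job is handed in when it is done.

```bash
ls; mkdir -p pics
cat > h.py <<'E'
import numpy as np, cv2
from workcell import bot
from scipy.spatial.transform import Rotation as Ro
def pix2w(cam,info,uv,depth=None,z=None):
    K=info["mtx"];K=np.array(K);k=info["k1"];R=np.array(info["R"]);t=np.array(info["t"])
    p=cv2.undistortPoints(np.array([[uv]],float),K,np.array([k,0,0,0.]))[0,0]
    d=np.array([p[0],p[1],1.]); C=-R.T@t; r=R.T@d
    s=depth if depth is not None else (z-C[2])/r[2]
    return C+s*r
def cloud(info,dep):
    K=np.array(info["mtx"]);R=np.array(info["R"]);t=np.array(info["t"])
    v,u=np.mgrid[0:dep.shape[0],0:dep.shape[1]]
    p=cv2.undistortPoints(np.stack([u,v],-1).reshape(-1,1,2).astype(float),K,np.array([info["k1"],0,0,0.]))[:,0]
    P=np.c_[p,np.ones(len(p))]*dep.reshape(-1,1)
    W=(P-t)@R
    W[dep.reshape(-1)==0]=np.nan
    return W.reshape(dep.shape+(3,))
E
python3 - <<'E'
from h import *
for c in ["top","scene"]:
    i=bot.camera_info(c); im,d=bot.read_camera(c)
    cv2.imwrite(f"pics/{c}0.png",im); np.savez(f"{c}0.npz",im=im,d=d)
    W=cloud(i,d)
    for n in ["vee_block_mid","gauge_block_mid","bush_mid","fixture","bar_grip","square_tray","wood_rest","cork_mat"]:
        for r in bot.look_for(c,n)[:3]:
            x,y=[int(round(a)) for a in r["xy"]]
            print(c,n,r["xy"],round(r["score"],2),np.round(W[min(y,383),min(x,511)],3))
print(bot.observe())
E
```

```text
pics
top vee_block_mid [374.4, 200.5] 0.6 [ 0.491 -0.357  0.051]
top gauge_block_mid [315.9, 198.2] 0.64 [ 0.493 -0.188  0.049]
top gauge_block_mid [374.3, 199.4] 0.41 [ 0.495 -0.358  0.047]
top bush_mid [138.0, 191.2] 0.53 [0.51  0.352 0.012]
top bush_mid [231.6, 233.6] 0.43 [0.384 0.058 0.028]
top fixture [379.7, 190.5] 0.81 [ 0.529 -0.386  0.016]
top bar_grip [382.9, 190.7] 0.54 [ 0.514 -0.378  0.071]
top square_tray [140.7, 199.3] 0.93 [0.485 0.339 0.016]
top square_tray [306.5, 196.4] 0.61 [ 0.507 -0.163  0.009]
top wood_rest [308.0, 197.4] 0.92 [ 0.503 -0.168  0.014]
top wood_rest [313.8, 198.8] 0.67 [ 0.491 -0.182  0.046]
top cork_mat [199.7, 202.5] 0.59 [0.482 0.161 0.005]
scene vee_block_mid [306.7, 133.6] 0.48 [ 0.499 -0.359  0.048]
scene gauge_block_mid [283.9, 168.3] 0.39 [ 0.492 -0.175  0.034]
scene gauge_block_mid [178.8, 296.6] 0.29 [0.509 0.342 0.004]
scene bush_mid [176.6, 299.0] 0.82 [0.495 0.36  0.033]
scene bush_mid [275.8, 234.0] 0.7 [0.389 0.071 0.027]
scene fixture [298.2, 139.6] 0.63 [ 0.532 -0.363  0.008]
scene fixture [179.7, 298.1] 0.47 [0.491 0.354 0.031]

[... 312 characters left out ...]
itions': array([ 1.63707053e+00,  3.58574223e-01,  1.18977686e-02,  6.84064929e-06,
       -1.22410392e+00, -2.88066966e-01]), 'joint_velocities': array([ 3.76229741e-04, -1.07596582e-03,  1.31696390e-03,  3.83718956e-05,
        1.32315143e-03,  9.59953109e-05]), 'joint_efforts': array([-8.29106102e-04, -5.82955885e+01,  2.93657720e+01,  6.94121137e+00,
       -5.42449270e-04, -2.19548923e-05]), 'position': array([0.14852332, 0.65843226, 0.23131919]), 'eef_rot': array([-3.12227845e+00,  3.47672118e-01, -5.53058189e-06]), 'force': array([ 0.33833245, -0.11515775,  0.11508947]), 'ft_torque': array([-0.0598063 ,  0.01716059, -0.06665803]), 'finger_force': 0.0, 'finger_gap': 1.0034560126890937}
```

Run:
```python
import cv2,numpy as np
im=cv2.imread("pics/top0.png")
a=cv2.resize(im[150:260,90:290],None,fx=4,fy=4,interpolation=cv2.INTER_CUBIC)
b=cv2.resize(im[130:260,260:460],None,fx=4,fy=4,interpolation=cv2.INTER_CUBIC)
cv2.imwrite("pics/top0b.png",b)
cv2.imwrite("pics/top0a.png",a)
```

```text
(no output)
```

View pics/top0.png

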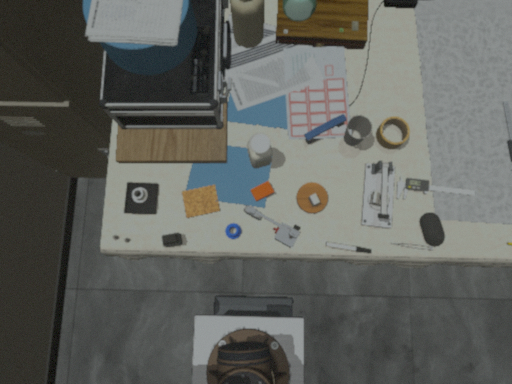

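View pics/scene0.png

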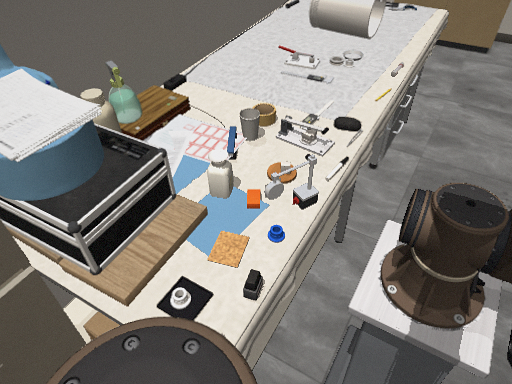

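View pics/top0b.png

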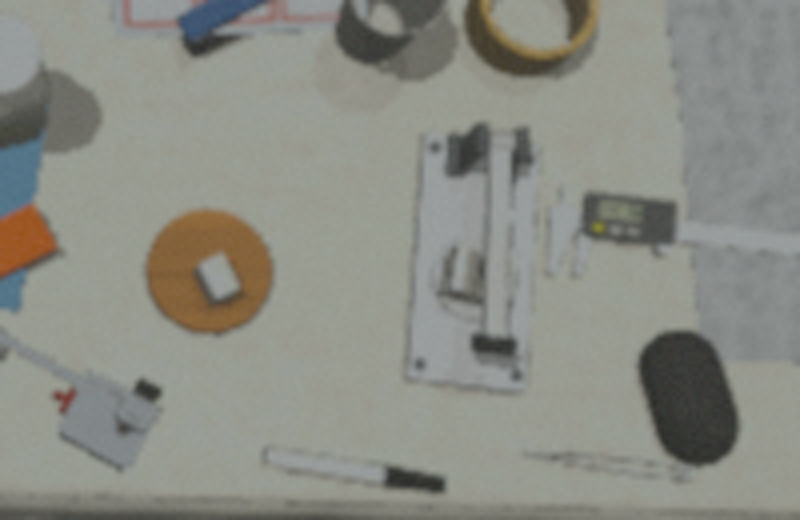

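View pics/top0a.png

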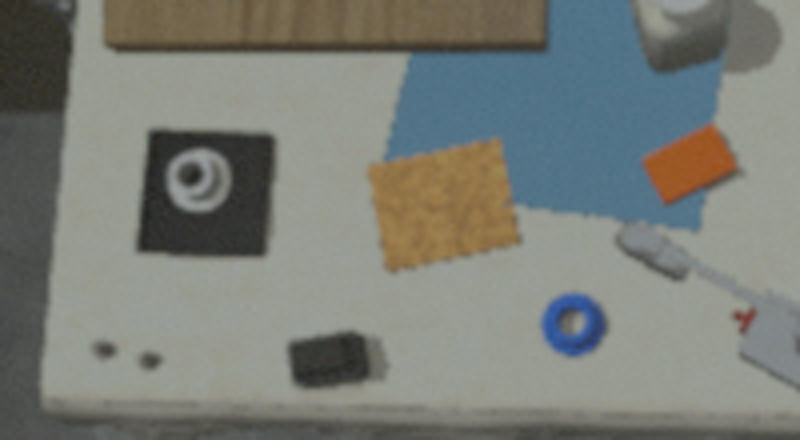

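The overview pictures show:
- **Tray:** a black tray at top (141,199), holding the light metal bush at (139,194).
- **Cork mat:** at (201,201).
- **Wooden rest:** at (312,198), with the gauge block on it at (315,199).
- **Fixture:** at (378,195). The hinge is at the far end, the black grip at about (383,216), and the vee block under the bar at about (375,200).

There are two bush candidates, the metal one at (139,194) and the blue one at (233,231). The enlarged crop confirms the metal one in the tray fits the description, and the blue one is the look-alike to leave alone.

```bash
cat >> h.py <<'E'
def plan(p,yaw=None,tilt=None):
    """row (units) from present measured pose to TCP p with tool down and tool-x heading yaw (rad, world)"""
    o=bot.observe(); T=Ro.from_rotvec(o["eef_rot"]); 
    s=T.inv().apply(np.array(p)-o["position"])/0.025
    x=T.apply([1,0,0]); cur=np.arctan2(x[1],x[0])
    if yaw is None: yaw=cur
    G=Ro.from_euler("z",yaw)*Ro.from_euler("x",np.pi)
    r=(T.inv()*G).as_rotvec()/np.deg2rad(8)
    print("t %.1f"%o["time"],"pos",np.round(o["position"],4),"yaw %.3f"%cur,"q",np.round(o["joint_positions"],2),"ROW",np.round(np.r_[s,r],2))
E
python3 - <<'E'
from h import *
o=bot.observe(); i=bot.camera_info("wrist"); T=Ro.from_rotvec(o["eef_rot"])
R=np.array(i["R"]);t=np.array(i["t"]);C=-R.T@t
print("cam in tool",T.inv().apply(C-o["position"]),"axes(tool)",T.inv().apply(R).round(2),i["mtx"],i["k1"])
d=np.load("top0.npz"); W=cloud(bot.camera_info("top"),d["d"]).reshape(-1,3)
for y in np.arange(.45,-.55,-.1):
    print(round(y,2),[ (round(x,2),round(float(np.nanmax(W[(abs(W[:,1]-y)<.05)&(abs(W[:,0]-x)<.05)][:,2])),3)) for x in (.35,.45,.55,.65,.75)])
plan([0.44,0.33,0.26],0)
E
```

```text
cam in tool [ 0.07898683  0.00078443 -0.14247909] axes(tool) [[ 0.    1.   -0.  ]
 [-0.95 -0.   -0.3 ]
 [-0.3   0.    0.95]] [[326.5827165    0.         255.79421569]
 [  0.         326.5827165  194.85068618]
 [  0.           0.           1.        ]] -0.062101235644934374
0.45 [(0.35, 0.027), (0.45, 0.007), (0.55, 0.018), (0.65, 0.212), (0.75, 0.218)]
0.35 [(0.35, 0.026), (0.45, 0.037), (0.55, 0.038), (0.65, 0.213), (0.75, 0.346)]
0.25 [(0.35, 0.067), (0.45, 0.013), (0.55, 0.015), (0.65, 0.042), (0.75, 0.347)]
0.15 [(0.35, 0.007), (0.45, 0.012), (0.55, 0.011), (0.65, 0.042), (0.75, 0.358)]
0.05 [(0.35, 0.033), (0.45, 0.164), (0.55, 0.098), (0.65, 0.145), (0.75, 0.216)]
-0.05 [(0.35, 0.163), (0.45, 0.167), (0.55, 0.107), (0.65, 0.146), (0.75, 0.009)]
-0.15 [(0.35, 0.181), (0.45, 0.161), (0.55, 0.051), (0.65, 0.048), (0.75, 0.051)]
-0.25 [(0.35, 0.019), (0.45, 0.016), (0.55, 0.017), (0.65, 0.103), (0.75, 0.102)]
-0.35 [(0.35, 0.02), (0.45, 0.082), (0.55, 0.075), (0.65, 0.101), (0.75, 0.104)]
-0.45 [(0.35, 0.016), (0.45, 0.017), (0.55, 0.068), (0.65, 0.066), (0.75, 0.054)]
t 0.9 pos [0.1485 0.6584 0.2313] yaw -0.222 q [ 1.64  0.36  0.01  0.   -1.22 -0.29] ROW [14.26 10.25 -1.15 -0.   -0.   -1.59]
```

```bash
python3 -m jog '[[0.6,0.4,-0.2,0,0,0],[1.8,1.2,-0.6,0,0,0],[3.2,2.2,-1,0,0,0],[4.6,3.2,-1,0,0,0],[6,4.1,-1,0,0,0],[7.4,5,-1,0,0,0],[8.8,6,-1,0,0,0],[9.6,6.5,-1,0,0,0]]'
python3 -m jog '[[1,0.7,0,0,0,0],[2.4,1.7,0,0,0,0],[3.8,2.6,0,0,0,0],[5.2,3.5,0,0,0,0],[6.6,4.5,0,0,0,0],[8,5.4,0,0,0,0],[8.6,5.9,0,0,0,0],[8.9,6.1,0,0,0,0]]'
python3 - <<'E'
from h import *
plan([0.53,0.25,0.26])
i=bot.camera_info("wrist"); im,d=bot.read_camera("wrist"); cv2.imwrite("pics/w1.png",im); np.savez("w1.npz",im=im,d=d,W=cloud(i,d))
import pickle; pickle.dump(i,open("w1.pkl","wb"))
for n in ["bush_mid","square_tray","cork_mat"]:
    for r in bot.look_for("wrist",n)[:3]: print(n,r)
E
```

```text
time: 1.7
position: [0.3486, 0.4442, 0.257]
eef_rot: [-3.121, 0.35, -0.0]
force: [0.6, 0.4, 0.1]
finger_gap: 0.998
finger_force: 0.0
time: 2.5
position: [0.5314, 0.247, 0.2565]
eef_rot: [3.122, -0.352, 0.0]
force: [-0.1, 0.9, 0.4]
finger_gap: 1.001
finger_force: 0.0
t 2.5 pos [0.5314 0.247  0.2565] yaw -0.224 q [ 0.77  0.2  -0.15  0.   -1.22  0.58] ROW [-0.08 -0.1  -0.14  0.   -0.   -0.  ]
bush_mid {'xy': [186.2, 196.8], 'score': 0.6}
bush_mid {'xy': [419.7, 227.6], 'score': 0.58}
square_tray {'xy': [189.0, 205.1], 'score': 0.58}
```

View pics/w1.png

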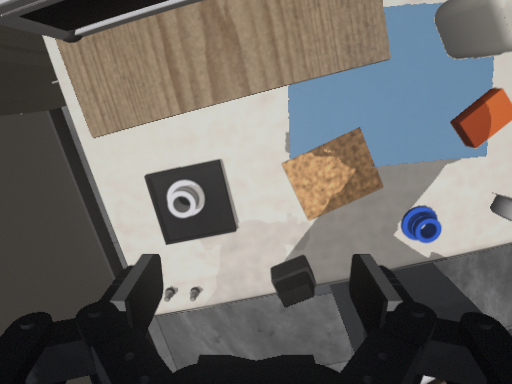

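The wrist view shows the tray at about (191,201) with the metal bush at (185,198), the cork mat at (332,173), and the blue look-alike at (421,224). Next I'll measure these positions.

```bash
cat >> h.py <<'E'
def rect(mask,info,z,roi):
    """min-area rectangle (world, plane z) of the largest blob of mask inside roi (u0,v0,u1,v1)"""
    m=np.zeros_like(mask,np.uint8); u0,v0,u1,v1=roi; m[v0:v1,u0:u1]=mask[v0:v1,u0:u1].astype(np.uint8)
    m=cv2.morphologyEx(cv2.morphologyEx(m,cv2.MORPH_CLOSE,np.ones((5,5))),cv2.MORPH_OPEN,np.ones((3,3)))
    c=max(cv2.findContours(m,cv2.RETR_EXTERNAL,cv2.CHAIN_APPROX_NONE)[0],key=cv2.contourArea)[:,0]
    P=np.array([pix2w(None,info,p,z=z)[:2] for p in c])
    (x,y),(w,h),a=cv2.minAreaRect((P*1000).astype(np.float32))
    (cx,cy),rad=cv2.minEnclosingCircle((P*1000).astype(np.float32))
    return dict(c=np.round([x,y],1),wh=np.round([w,h],1),ang=round(a,1),circ=np.round([cx,cy,rad],1))
E
python3 - <<'E'
from h import *
import pickle
i=pickle.load(open("w1.pkl","rb")); z=np.load("w1.npz"); im,W=z["im"],z["W"]
hsv=cv2.cvtColor(im,cv2.COLOR_BGR2HSV)
dark=(hsv[...,2]<75)
print("tray",rect(dark,i,.010,(130,145,250,250)))
cork=(hsv[...,1]>80)&(hsv[...,0]<25)
print("cork",rect(cork,i,.004,(270,120,395,225)))
bm=(hsv[...,2]>95); 
print("flange",rect(bm,i,.010,(160,172,212,225)))
t=W[175:225,160:212].reshape(-1,3); t=t[t[:,2]>.024]; print("bush top", len(t),np.nanmedian(t,0),(np.nanmin(t,0)+np.nanmax(t,0))/2,np.nanmax(t,0)-np.nanmin(t,0))
tt=W[120:225,270:395].reshape(-1,3);print(np.nanmedian(tt[cork[120:225,270:395].ravel()],0))
E
```

```text
tray {'c': array([495.1, 337.5]), 'wh': array([95.7, 95.6]), 'ang': 88.8, 'circ': array([495.2, 337.4,  66.6])}
cork {'c': array([489.6, 156. ]), 'wh': array([ 83.7, 103.6]), 'ang': 13.2, 'circ': array([489.7, 156.6,  65. ])}
flange {'c': array([503.2, 343.2]), 'wh': array([48.2, 50.3]), 'ang': 77.3, 'circ': array([502.2, 343.9,  26.6])}
bush top 447 [0.50363546 0.343516   0.03120255] [0.50310698 0.34377671 0.02871753] [0.03360936 0.03331347 0.00932478]
[0.49117203 0.15556074 0.00384401]
```

```bash
python3 -m jog '[[0.1,0.6,0,0,0,0.5],[0.2,1.6,0,0,0,1.4],[0.4,2.8,0,0,0,2.4],[0.5,4,0,0,0,3.4],[0.7,5.2,0,0,0,4.4],[0.8,6.4,0,0,0,5.4],[1,7.4,0,0,0,6.4],[1,8,0,0,0,7]]'
python3 -m jog '[[0.6,0.3,0,0,0,0.5],[1.4,0.7,0,0,0,1.4],[2.5,1.3,0,0,0,2.4],[3.6,1.8,0,0,0,3.4],[4.7,2.3,0,0,0,4.4],[5.8,2.9,0,0,0,5.4],[6.8,3.4,0,0,0,6.4],[7.2,3.6,0,0,0,7]]'
python3 -m jog '[[0.6,-0.3,0,0,0,0.9],[1.4,-0.7,0,0,0,1.9],[2.2,-1.1,0,0,0,2.9],[3,-1.5,0,0,0,3.9],[3.8,-1.9,0,0,0,4.9],[4.3,-2.1,0,0,0,5.9],[4.6,-2.2,0,0,0,6.6],[4.7,-2.3,0,0,0,6.9]]'
python3 - <<'E'
from h import *
plan([0.47,-0.28,0.26],np.pi)
i=bot.camera_info("wrist"); im,d=bot.read_camera("wrist"); cv2.imwrite("pics/w2.png",im); np.savez("w2.npz",im=im,d=d,W=cloud(i,d))
import pickle; pickle.dump(i,open("w2.pkl","wb"))
for n in ["gauge_block_mid","wood_rest","fixture","vee_block_mid","bar_grip"]:
    for r in bot.look_for("wrist",n)[:2]: print(n,r)
E
```

```text
time: 3.5
position: [0.5102, 0.0484, 0.2566]
eef_rot: [-2.589, 1.778, -0.0]
force: [0.0, 0.5, -0.9]
finger_gap: 1.001
finger_force: 0.0
time: 4.3
position: [0.492, -0.1522, 0.2565]
eef_rot: [-1.451, 2.786, -0.0]
force: [-0.0, 0.5, -0.6]
finger_gap: 1.004
finger_force: 0.0
time: 5.1
position: [0.4727, -0.2804, 0.2565]
eef_rot: [0.002, 3.141, 0.0]
force: [0.9, -0.2, -0.2]
finger_gap: 1.0
finger_force: 0.0
t 5.1 pos [ 0.4727 -0.2804  0.2565] yaw 3.140 q [-0.18  0.14 -0.23 -0.   -1.21 -1.39] ROW [ 0.11  0.02 -0.14  0.    0.   -0.01]
gauge_block_mid {'xy': [337.6, 181.1], 'score': 0.83}
wood_rest {'xy': [328.5, 183.6], 'score': 0.85}
fixture {'xy': [163.5, 188.0], 'score': 0.77}
vee_block_mid {'xy': [177.6, 185.4], 'score': 0.86}
vee_block_mid {'xy': [336.4, 178.9], 'score': 0.64}
bar_grip {'xy': [161.9, 194.2], 'score': 0.78}
```

View pics/w2.png

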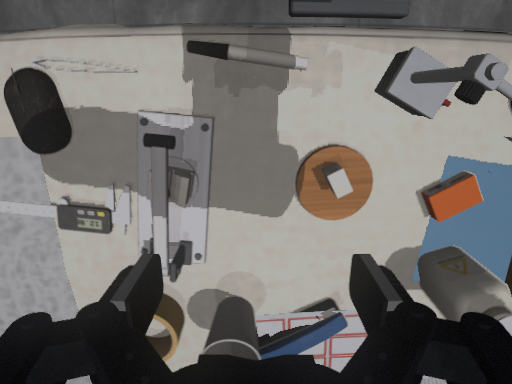

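The wrist view shows the grip at (158,141), the bar along column 160, the vee block at (181,185), the rest at (334,183) and the gauge block at (339,181).

Run:
```python
from h import *
import pickle
i=pickle.load(open("w2.pkl","rb")); z=np.load("w2.npz"); im,W=z["im"],z["W"]
hsv=cv2.cvtColor(im,cv2.COLOR_BGR2HSV); Z=W[...,2]
print("table z",np.nanmedian(Z[100:140,220:300]),np.nanstd(Z[100:140,220:300]))
print("rest",rect((hsv[...,1]>90)&(hsv[...,0]<25),i,.012,(285,135,385,230)))
t=W[140:215,300:375].reshape(-1,3); t=t[t[:,2]>.035]; print("gauge top n",len(t),np.median(t,0),cv2.minAreaRect((t[:,:2]*1000).astype(np.float32)))
R=(slice(100,275),slice(125,225)); w=W[R].reshape(-1,3); 
m=(Z>.006)&(Z<.02); mm=cv2.morphologyEx(((Z>.006)).astype(np.uint8),cv2.MORPH_OPEN,np.ones((5,5)))
m2=np.zeros_like(mm);m2[100:275,125:225]=mm[100:275,125:225]
for nm,lo,hi in (("plate",.006,.012),("vee",.042,.053),("bar",.056,.09)):
    s=w[(w[:,2]>lo)&(w[:,2]<hi)]; a=cv2.minAreaRect((s[:,:2]*1000).astype(np.float32)); print(nm,len(s),np.median(s,0),a)
g=w[(w[:,2]>.05)&(hsv[...,2][R].ravel()<60)]; 
gg=g[g[:,0]<.50]; print("grip",len(gg),np.median(gg,0),gg.min(0),gg.max(0))
b=w[(w[:,2]>.053)&(hsv[...,2][R].ravel()>80)]; 
for x in np.arange(.44,.66,.02):
    s=b[abs(b[:,0]-x)<.01]; 
    if len(s): print(round(x,2),len(s),np.median(s,0).round(4),s[:,1].min().round(4),s[:,1].max().round(4))
cv2.imwrite("pics/w2c.png",cv2.resize(im[95:285,110:230],None,fx=3.1,fy=3.1,interpolation=cv2.INTER_CUBIC))
h=np.clip(np.nan_to_num(Z)[95:285,110:230]*2500,0,255).astype(np.uint8)
cv2.imwrite("pics/w2c.png",np.hstack([cv2.imread("pics/w2c.png"),cv2.resize(cv2.applyColorMap(h,2),None,fx=3.1,fy=3.1,interpolation=0)]))
```

```text
table z -0.0009676358956894197 0.0008150138317638197
rest {'c': array([ 505.3, -185.2]), 'wh': array([94. , 92.4]), 'ang': 2.1, 'circ': array([ 505.1, -185.2,   47.6])}
gauge top n 532 [ 0.49259272 -0.18821759  0.04648812] ((493.9666748046875, -187.25587463378906), (30.88077735900879, 20.326025009155273), 27.402204513549805)
plate 6485 [ 0.50230229 -0.37544347  0.00998304] ((516.2171630859375, -395.02911376953125), (108.30023956298828, 193.16824340820312), 84.28333282470703)
vee 570 [ 0.50269861 -0.36917793  0.04919202] ((540.2316284179688, -387.72894287109375), (45.313804626464844, 115.66468811035156), 80.70951080322266)
bar 2514 [ 0.50116863 -0.38321712  0.07109293] ((520.3468017578125, -382.7593688964844), (31.096881866455078, 167.27174377441406), 87.01346588134766)
grip 985 [ 0.46292422 -0.33059413  0.27308389] [ 0.43626384 -0.39290387  0.0602708 ] [ 0.49941737 -0.3238673   0.29104728]
0.44 18 [ 0.4492 -0.3824  0.0764] -0.3936 -0.364
0.46 312 [ 0.4601 -0.3798  0.0757] -0.389 -0.3243
0.48 255 [ 0.4798 -0.3825  0.0735] -0.3909 -0.3247
0.5 233 [ 0.4996 -0.3845  0.0718] -0.3923 -0.3771
0.52 241 [ 0.5199 -0.3858  0.0699] -0.3948 -0.3769
0.54 247 [ 0.5399 -0.3868  0.068 ] -0.396 -0.3792
0.56 244 [ 0.5596 -0.3885  0.0663] -0.3987 -0.3811
0.58 149 [ 0.5781 -0.3879  0.0648] -0.3992 -0.3781
0.6 90 [ 0.5953 -0.3867  0.0652] -0.3931 -0.3712
```

View pics/w2c.png

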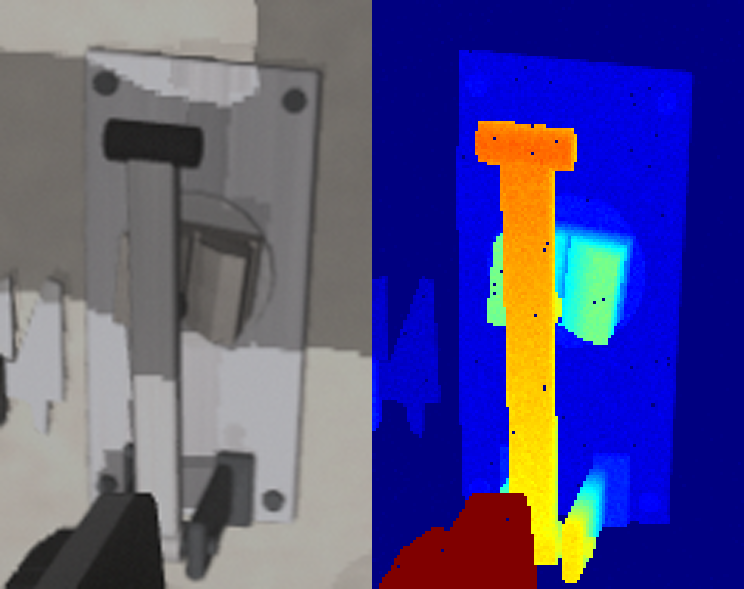

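Run:
```python
from h import *
import pickle
i=pickle.load(open("w2.pkl","rb")); z=np.load("w2.npz"); im,W=z["im"],z["W"]; Z=W[...,2]
hsv=cv2.cvtColor(im,cv2.COLOR_BGR2HSV)
A,B,D=[pix2w(None,i,p,z=.01)[:2] for p in ((138.1,111.1),(212.9,118.2),(205.7,263.6))]
print("corners",A,B,D,np.linalg.norm(B-A),np.linalg.norm(D-B)); ang=np.arctan2(*(D-B)[::-1]); print("ang",ang,np.arctan2(*(B-A)[::-1])-np.pi/2)
c=(A+D)/2; ux=(D-B)/np.linalg.norm(D-B); print("plate c",c,"anvil",c-.015*ux)
k=(Z>.055)&(Z<.1)&(hsv[...,2]<70); k[:, :135]=0; k[:,225:]=0;k[:120]=0;k[165:]=0
g=W[k]; print("grip",len(g),np.median(g,0),cv2.minAreaRect((g[:,:2]*1000).astype(np.float32)),g[:,2].max())
k=(Z>.044)&(Z<.053); k[:, :145]=0; k[:,200:]=0;k[:165]=0;k[215:]=0
g=W[k]; print("vee",len(g),np.median(g,0),cv2.minAreaRect((g[:,:2]*1000).astype(np.float32)))
```

```text
corners [ 0.41752356 -0.41970566] [ 0.42638846 -0.33216812] [ 0.61747272 -0.34965977] 0.08798526349466139 0.19188317526526646
ang -0.09128454088760055 -0.10092556874719771
plate c [ 0.51749814 -0.38468271] anvil [ 0.50256059 -0.38331535]
grip 432 [ 0.44288878 -0.37611235  0.0777434 ] ((451.644775390625, -379.6164245605469), (30.437917709350586, 29.642831802368164), 82.31320190429688) 0.08064141484136389
vee 470 [ 0.501237   -0.36717327  0.0494895 ] ((499.537109375, -381.28973388671875), (44.85530090332031, 34.23298645019531), 78.4264907836914)
```

```bash
python3 -m jog '[[0.2,-0.6,0.3,0,0,0.1],[0.5,-1.6,1,0,0,0.2],[0.8,-2.6,2,0,0,0.4],[1.1,-3.5,3,0,0,0.6],[1.2,-3.9,4,0,0,0.7],[1.2,-3.9,5,0,0,0.7],[1.2,-3.9,5,0,0,0.7],[1.2,-3.9,5,0,0,0.7]]'
python3 - <<'E'
from h import *
plan([0.443,-0.3775,0.05],np.pi-.093)
i=bot.camera_info("wrist"); im,d=bot.read_camera("wrist"); W=cloud(i,d); Z=W[...,2]
V=cv2.cvtColor(im,cv2.COLOR_BGR2HSV)[...,2]
k=(Z>.066)&(Z<.09)&(V<70)&(W[...,0]<.452)&(W[...,0]>.42)&(abs(W[...,1]+.377)<.03)
g=W[k];print(len(g),np.median(g,0),g.min(0),g.max(0),(g.min(0)+g.max(0))/2)
cv2.imwrite("pics/w3.png",im)
E
```

```text
time: 6.2
position: [0.443, -0.3783, 0.1317]
eef_rot: [-0.149, -3.137, 0.0]
force: [0.6, 0.2, -0.4]
finger_gap: 1.001
finger_force: 0.0
t 6.2 pos [ 0.443  -0.3783  0.1317] yaw 3.047 q [-0.37  0.29 -0.33  0.   -0.95 -1.29] ROW [ 0.    0.03  3.27 -0.   -0.   -0.01]
902 [ 0.44150973 -0.37849337  0.07753847] [ 0.43547142 -0.39365556  0.07119447] [ 0.45098457 -0.3637201   0.08008379] [ 0.44322799 -0.37868783  0.07563913]
```

View pics/w3.png

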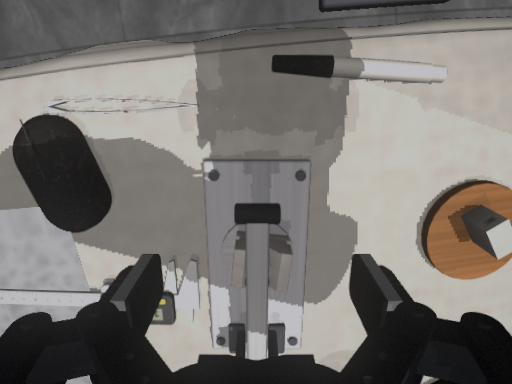

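The grip at (258,213) sits centred between the fingers, so I'll descend and pinch it.

```bash
python3 -m jog '[[0,0,0.5,0,0,0],[0,0,1.3,0,0,0],[0,0,2.1,0,0,0],[0,0,2.8,0,0,0],[0,0,3.1,0,0,0],[0,0,3.2,0,0,0],[0,0,3.2,0,0,0],[0,0,3.2,0,0,0]]'
python3 -m jog '[[0,0,0,0,0,0],[0,0,0,0,0,0],[0,0,0,0,0,0],[0,0,0,0,0,0],[0,0,0,0,0,0],[0,0,0,0,0,0],[0,0,0,0,0,0],[0,0,0,0,0,0]]' 0.1
python3 - <<'E'
from h import *
o=bot.observe(); p=o["position"]
# bar arc: hinge 0.597,-0.392,.058 ; grip start angle th0
th0=np.arcsin((.073-.058)/.155); L=.155
for th in np.arange(.2,1.75,.15):
    dx=L*(np.cos(th0)-np.cos(th)); dz=L*(np.sin(th)-np.sin(th0)); print(round(th,2),"tool x %.2f z %.2f"%(-dx/.025,-dz/.025))
E
```

```text
time: 7.05
position: [0.4434, -0.3787, 0.0523]
eef_rot: [0.15, 3.137, -0.001]
force: [-0.1, -0.1, -0.0]
finger_gap: 1.0
finger_force: 0.0
time: 7.85
position: [0.4428, -0.3777, 0.0511]
eef_rot: [-0.151, -3.138, -0.002]
force: [1.7, 5.2, 0.7]
finger_gap: 0.336
finger_force: 59.0
0.2 tool x -0.09 z -0.63
0.35 tool x -0.35 z -1.53
0.5 tool x -0.73 z -2.37
0.65 tool x -1.24 z -3.15
0.8 tool x -1.85 z -3.85
0.95 tool x -2.56 z -4.44
1.1 tool x -3.36 z -4.93
1.25 tool x -4.22 z -5.28
1.4 tool x -5.12 z -5.51
1.55 tool x -6.04 z -5.60
1.7 tool x -6.97 z -5.55
```

```bash
python3 -m jog '[[-0.02,0,-0.2,0,0,0],[-0.09,0,-0.63,0,0,0],[-0.2,0,-1.1,0,0,0],[-0.35,0,-1.53,0,0,0],[-0.53,0,-1.95,0,0,0],[-0.73,0,-2.37,0,0,0],[-0.9,0,-2.65,0,0,0],[-0.98,0,-2.77,0,0,0]]'
python3 -m jog '[[-0.1,0,-0.15,0,0,0],[-0.26,0,-0.38,0,0,0],[-0.56,0,-0.73,0,0,0],[-0.87,0,-1.08,0,0,0],[-1.22,0,-1.38,0,0,0],[-1.58,0,-1.67,0,0,0],[-1.85,0,-1.85,0,0,0],[-1.95,0,-1.9,0,0,0]]'
python3 -c "
from h import *
plan([.6,-.4,.2])"
```

```text
time: 8.65
position: [0.4665, -0.3799, 0.1209]
eef_rot: [-0.151, -3.136, -0.002]
force: [-1.1, 4.4, -3.4]
finger_gap: 0.336
finger_force: 59.4
time: 9.45
position: [0.5147, -0.3847, 0.1684]
eef_rot: [-0.151, -3.135, -0.002]
force: [-6.3, 6.7, 0.4]
finger_gap: 0.339
finger_force: 59.7
t 9.4 pos [ 0.5147 -0.3847  0.1684] yaw 3.045 q [-0.34  0.35 -0.15 -0.   -1.08 -1.33] ROW [-3.45 -0.28 -1.27  0.01 -0.02 -0.  ]
```

```bash
python3 -m jog '[[-0.3,0,-0.19,0,0,0],[-0.85,0,-0.44,0,0,0],[-1.4,0,-0.65,0,0,0],[-2,0,-0.8,0,0,0],[-2.6,0,-0.89,0,0,0],[-3.2,0,-0.93,0,0,0],[-3.8,0,-0.91,0,0,0],[-4.04,0,-0.88,0,0,0]]'
python3 -m jog '[[0,0,0,0,0,0],[0,0,0,0,0,0],[0,0,0,0,0,0],[0,0,0,0,0,0],[0,0,0,0,0,0],[0,0,0,0,0,0],[0,0,0,0,0,0],[0,0,0,0,0,0]]' 0.75
python3 -m jog '[[0,0,-0.5,0,0,0],[0,0,-1,0,0,0],[0,0,-2,0,0,0],[0,0,-2.6,0,0,0],[0.5,0,-2.6,0,0,0],[2,0,-2.6,0,0,0],[3.5,0,-2.6,0,0,0],[4,0,-2.6,0,0,0]]'
python3 - <<'E'
from h import *
plan([.4995,-.3813,.12],np.deg2rad(-101.6))
i=bot.camera_info("wrist"); im,d=bot.read_camera("wrist"); W=cloud(i,d); Z=W[...,2]; cv2.imwrite("pics/w4.png",im)
k=(Z>.044)&(Z<.053)&(abs(W[...,0]-.5)<.035)&(abs(W[...,1]+.381)<.04)
g=W[k];print("vee",len(g),np.median(g,0),cv2.minAreaRect((g[:,:2]*1000).astype(np.float32)))
k=(Z>.011)&(Z<.016)&(abs(W[...,0]-.503)<.045)&(abs(W[...,1]+.383)<.045)
g=W[k]; print("anvil",len(g),cv2.minEnclosingCircle((g[:,:2]*1000).astype(np.float32)),cv2.minAreaRect((g[:,:2]*1000).astype(np.float32)))
E
```

```text
time: 10.25
position: [0.6172, -0.3946, 0.1913]
eef_rot: [-0.15, -3.138, -0.0]
force: [-2.1, 8.1, 4.8]
finger_gap: 0.33
finger_force: 58.7
time: 11.05
position: [0.6162, -0.3952, 0.1901]
eef_rot: [-0.151, -3.138, -0.0]
force: [-0.1, 0.6, 0.9]
finger_gap: 0.751
finger_force: 0.0
time: 11.85
position: [0.5136, -0.3852, 0.2559]
eef_rot: [0.152, 3.137, 0.0]
force: [0.7, -0.1, 0.9]
finger_gap: 0.751
finger_force: 0.0
t 11.8 pos [ 0.5136 -0.3852  0.2559] yaw 3.045 q [-0.34  0.29 -0.03 -0.   -1.25 -1.33] ROW [  0.58   0.1    5.44  -0.     0.   -10.49]
vee 843 [ 0.49953127 -0.37556504  0.04918961] ((499.92578125, -381.3904724121094), (45.036415100097656, 34.2993049621582), 78.72035217285156)
anvil 1072 ((502.1489562988281, -384.2330627441406), 60.80900573730469) ((502.95623779296875, -383.4162292480469), (88.24365234375, 89.95146942138672), 89.07210540771484)
```

View pics/w4.png

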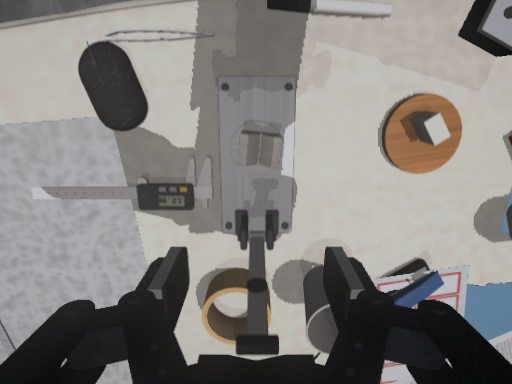

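The bar now stands open past upright, with its grip at (257,343) leaning beyond the hinge. The vee block at (260,150) is clear on the anvil.

```bash
python3 -m jog '[[0.1,0,0.3,0,0,-0.6],[0.2,0,1,0,0,-1.6],[0.4,0.1,2,0,0,-2.6],[0.5,0.1,3,0,0,-3.6],[0.6,0.1,4,0,0,-4.6],[0.6,0.1,5,0,0,-5.6],[0.6,0.1,5.4,0,0,-6.6],[0.6,0.1,5.4,0,0,-7.6]]'
python3 -m jog '[[0,0,0,0,0,-1],[0,0,0,0,0,-2],[0,0,0,0,0,-2.6],[0,0,0,0,0,-2.9],[0,0,0,0,0,-2.9],[0,0,0,0,0,-2.9],[0,0,0,0,0,-2.9],[0,0,0,0,0,-2.9]]'
python3 -c "
from h import *
plan([.4998,-.3814,.017],np.deg2rad(-101.4))"
```

```text
time: 12.7
position: [0.5013, -0.3811, 0.1177]
eef_rot: [1.465, -2.777, -0.005]
force: [0.0, 0.5, 0.1]
finger_gap: 0.75
finger_force: 0.0
time: 13.5
position: [0.5021, -0.3817, 0.1201]
eef_rot: [-1.987, 2.434, -0.0]
force: [0.8, -0.2, -0.6]
finger_gap: 0.745
finger_force: 0.0
t 13.5 pos [ 0.5021 -0.3817  0.1201] yaw -1.772 q [-0.34  0.38 -0.23 -0.   -0.96  0.14] ROW [ 0.01  0.09  4.12 -0.    0.   -0.02]
```

```bash
python3 -m jog '[[0,0.1,0.5,0,0,0],[0,0.1,1.3,0,0,0],[0,0.1,2.2,0,0,0],[0,0.1,3,0,0,0],[0,0.1,3.6,0,0,0],[0,0.1,3.9,0,0,0],[0,0.1,4.1,0,0,0],[0,0.1,4.1,0,0,0]]'
python3 -m jog '[[0,0,0,0,0,0],[0,0,0,0,0,0],[0,0,0,0,0,0],[0,0,0,0,0,0],[0,0,0,0,0,0],[0,0,0,0,0,0],[0,0,0,0,0,0],[0,0,0,0,0,0]]' 0.1
python3 -m jog '[[0,0,-0.3,0,0,0],[0,0,-0.8,0,0,0],[0,0,-1.6,0,0,0],[0,0,-2.6,0,0,0],[0,0,-4,0,0,0],[0,0,-5.6,0,0,0],[0,0,-7,0,0,0],[0,0,-7.6,0,0,0]]'
python3 - <<'E'
from h import *
plan([.4895,.156,.2],0)
i=bot.camera_info("wrist"); im,d=bot.read_camera("wrist"); W=cloud(i,d); Z=W[...,2]; cv2.imwrite("pics/w5.png",im); np.savez("w5.npz",im=im,d=d,W=W)
import pickle; pickle.dump(i,open("w5.pkl","wb"))
g=W[(Z>.011)&(Z<.017)&(np.hypot(W[...,0]-.5026,W[...,1]+.383)<.045)]
print("anvil",len(g),cv2.minEnclosingCircle((g[:,:2]*1000).astype(np.float32)),np.median(g,0),(g.min(0)+g.max(0))/2)
E
```

```text
time: 14.3
position: [0.4993, -0.3811, 0.017]
eef_rot: [1.987, -2.433, -0.001]
force: [0.1, 0.2, 0.6]
finger_gap: 0.751
finger_force: 0.0
time: 15.1
position: [0.4998, -0.3813, 0.0185]
eef_rot: [-1.987, 2.433, -0.002]
force: [-1.6, 1.5, 5.8]
finger_gap: 0.389
finger_force: 61.3
time: 15.9
position: [0.5007, -0.3819, 0.2126]
eef_rot: [-1.987, 2.431, -0.008]
force: [0.6, -0.1, -3.6]
finger_gap: 0.392
finger_force: 60.5
t 15.9 pos [ 0.5007 -0.3819  0.2126] yaw -1.771 q [-0.34  0.29 -0.13  0.   -1.15  0.14] ROW [-2.100e+01  4.720e+00  4.400e-01 -2.000e-02 -4.000e-02 -1.269e+01]
anvil 2810 ((502.50457763671875, -383.0716857910156), 44.931583404541016) [ 0.50288066 -0.38636726  0.01359954] [ 0.50251609 -0.38444206  0.01380157]
```

View pics/w5.png

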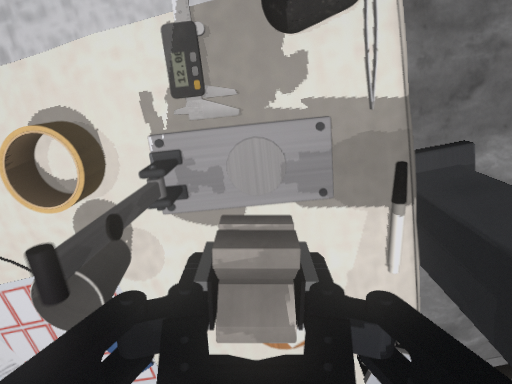

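The vee block is held, and the bare anvil shows at about (257,167).

```bash
python3 -m jog '[[-0.5,0.1,-0.3,0,0,0],[-1.5,0.3,-0.8,0,0,0],[-3,0.7,-1,0,0,0],[-4.6,1,-1,0,0,0],[-6.2,1.4,-1,0,0,0],[-7.8,1.8,-1,0,0,0],[-9.4,2.1,-1,0,0,0],[-11,2.5,-1,0,0,0]]'
python3 -m jog '[[-1.6,0.4,0,0,0,0],[-3.2,0.7,0,0,0,0],[-4.8,1.1,0,0,0,0],[-6.4,1.4,0,0,0,0],[-8,1.8,0,0,0,0],[-9.2,2.1,0,0,0,0],[-9.8,2.2,0,0,0,0],[-10,2.2,0,0,0,0]]'
python3 - <<'E'
from h import *
import pickle
plan([.4895,.156,.0095])
i=pickle.load(open("w5.pkl","rb"))
for p in ((257,167.5),(228,167),(286,167),(257,137),(257,198)): print(pix2w(None,i,p,z=.014))
b=np.array([pix2w(None,i,p,z=.01) for p in ((159,142.5),(320,126.5),(170,204),(323,191.5))]); print("bolts",b.round(4).tolist(),b.mean(0))
E
```

```text
time: 16.75
position: [0.4919, -0.0972, 0.2317]
eef_rot: [1.987, -2.432, -0.002]
force: [0.7, -0.1, -3.8]
finger_gap: 0.387
finger_force: 60.3
time: 17.55
position: [0.4882, 0.158, 0.2317]
eef_rot: [1.989, -2.43, -0.001]
force: [0.1, -1.3, -5.4]
finger_gap: 0.391
finger_force: 60.3
t 17.6 pos [0.4882 0.158  0.2317] yaw -1.770 q [ 0.7   0.09 -0.34 -0.   -1.14 -0.89] ROW [ 0.06 -0.08  8.89  0.01 -0.01 -0.  ]
[ 0.50193995 -0.38359375  0.014     ]
[ 0.53219665 -0.39025455  0.014     ]
[ 0.47149388 -0.37803795  0.014     ]
[ 0.49552926 -0.41537486  0.014     ]
[ 0.50870764 -0.35003548  0.014     ]
bolts [[0.599, -0.4301, 0.01], [0.429, -0.4127, 0.01], [0.6063, -0.361, 0.01], [0.4359, -0.3418, 0.01]] [ 0.51755454 -0.38641997  0.01      ]
```

```bash
python3 -m jog '[[0,-0.1,0.6,0,0,0],[0,-0.1,1.8,0,0,0],[0,-0.1,3.4,0,0,0],[0,-0.1,5,0,0,0],[0,-0.1,6.6,0,0,0],[0,-0.1,7.8,0,0,0],[0,-0.1,8.3,0,0,0],[0,-0.1,8.5,0,0,0]]'
python3 -m jog '[[0,0,0.1,0,0,0],[0,0,0.2,0,0,0],[0,0,0.25,0,0,0],[0,0,0.3,0,0,0],[0,0,0.33,0,0,0],[0,0,0.35,0,0,0],[0,0,0.35,0,0,0],[0,0,0.35,0,0,0]]'
python3 -c "
from h import *
plan([.4895,.156,.0085]); print(bot.observe()['force'])"
```

```text
time: 18.35
position: [0.4905, 0.1545, 0.0182]
eef_rot: [1.984, -2.431, -0.0]
force: [0.0, 0.3, -4.2]
finger_gap: 0.385
finger_force: 60.4
time: 19.15
position: [0.4917, 0.1563, 0.0114]
eef_rot: [-1.987, 2.433, -0.0]
force: [0.8, 0.5, -4.1]
finger_gap: 0.391
finger_force: 60.4
t 19.1 pos [0.4917 0.1563 0.0114] yaw -1.772 q [ 0.69  0.36 -0.6   0.   -0.62 -0.89] ROW [ 0.03  0.08  0.12 -0.    0.   -0.  ]
[ 0.77610101  0.4932478  -4.06331375]
```

```bash
python3 -m jog '[[0,0,0.03,0,0,0],[0,0,0.06,0,0,0],[0,0,0.09,0,0,0],[0,0,0.11,0,0,0],[0,0,0.12,0,0,0],[0,0,0.12,0,0,0],[0,0,0.12,0,0,0],[0,0,0.12,0,0,0]]'
```

```text
time: 19.95
position: [0.4916, 0.1562, 0.0085]
eef_rot: [-1.988, 2.433, -0.0]
force: [-3.7, -0.5, 2.7]
finger_gap: 0.388
finger_force: 61.4
```

```bash
python3 -m jog '[[0,0,0,0,0,0],[0,0,0,0,0,0],[0,0,0,0,0,0],[0,0,0,0,0,0],[0,0,0,0,0,0],[0,0,0,0,0,0],[0,0,0,0,0,0],[0,0,0,0,0,0]]' 0.7
python3 -m jog '[[0,0,-0.4,0,0,0],[0,0,-1.2,0,0,0],[0,0,-2.4,0,0,0],[0,0,-3.8,0,0,0],[-0.8,0.1,-5,0,0,0],[-2.3,0.3,-5,0,0,0],[-3.8,0.5,-5,0,0,0],[-5.2,0.7,-5,0,0,0]]'
python3 -m jog '[[-1,0.15,0,0,0,0],[-1.8,0.3,0,0,0,0],[-2.2,0.35,0,0,0,0],[-2.2,0.35,0,0,0,0],[-2.2,0.35,0,0,0,0],[-2.2,0.35,0,0,0,0],[-2.2,0.35,0,0,0,0],[-2.2,0.35,0,0,0,0]]' 0.6
python3 - <<'E'
from h import *
plan([.503,.3437,.0135])
i=bot.camera_info("wrist"); im,d=bot.read_camera("wrist"); W=cloud(i,d); Z=W[...,2]; cv2.imwrite("pics/w6.png",im)
g=W[(Z>.036)&(Z<.043)&(np.hypot(W[...,0]-.49,W[...,1]-.156)<.05)]; print("vee",len(g),np.median(g,0) if len(g) else 0,cv2.minAreaRect((g[:,:2]*1000).astype(np.float32)) if len(g) else 0)
g=W[(Z>.027)&(Z<.036)&(np.hypot(W[...,0]-.503,W[...,1]-.343)<.03)]; print("bush",len(g),cv2.minEnclosingCircle((g[:,:2]*1000).astype(np.float32)) if len(g) else 0)
E
```

```text
time: 20.75
position: [0.4916, 0.1562, 0.0083]
eef_rot: [-1.987, 2.433, -0.0]
force: [0.4, -0.2, -0.5]
finger_gap: 0.7
finger_force: 0.0
time: 21.55
position: [0.5006, 0.2886, 0.1349]
eef_rot: [-1.986, 2.432, 0.0]
force: [0.8, 0.0, -0.9]
finger_gap: 0.698
finger_force: 0.0
time: 22.35
position: [0.5029, 0.3421, 0.1335]
eef_rot: [-1.987, 2.434, 0.0]
force: [-0.3, 0.8, -0.1]
finger_gap: 0.595
finger_force: 0.0
t 22.4 pos [0.5029 0.3421 0.1335] yaw -1.772 q [ 0.92  0.33 -0.27  0.   -0.97 -1.12] ROW [-0.06  0.01  4.8  -0.    0.   -0.  ]
vee 0 0 0
bush 955 ((502.35052490234375, 343.6858825683594), 17.145578384399414)
```

View pics/w6.png

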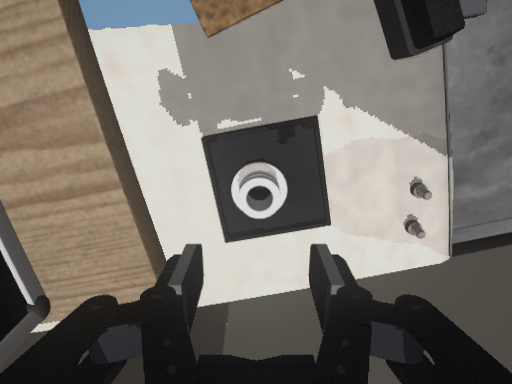

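The metal bush at (259,190) is centred between the fingers, so I'll grasp it.

```bash
python3 -m jog '[[0,0,0.6,0,0,0],[-0.1,0,1.6,0,0,0],[-0.1,0,2.8,0,0,0],[-0.1,0,3.8,0,0,0],[-0.1,0,4.4,0,0,0],[-0.1,0,4.7,0,0,0],[-0.1,0,4.8,0,0,0],[-0.1,0,4.8,0,0,0]]'
python3 -m jog '[[0,0,0,0,0,0],[0,0,0,0,0,0],[0,0,0,0,0,0],[0,0,0,0,0,0],[0,0,0,0,0,0],[0,0,0,0,0,0],[0,0,0,0,0,0],[0,0,0,0,0,0]]' 0.1
python3 -m jog '[[0,0,-0.3,0,0,0],[0,0,-0.8,0,0,0],[0,0,-1.6,0,0,0],[0,0,-2.8,0,0,0],[0,0,-4.4,0,0,0],[0,0,-6,0,0,0],[0,0,-7.6,0,0,0],[0,0,-8.4,0,0,0]]'
python3 - <<'E'
from h import *
plan([.5024,-.3838,.22])
im,d=bot.read_camera("wrist"); cv2.imwrite("pics/w7.png",im)
E
```

```text
time: 23.2
position: [0.5036, 0.3453, 0.0136]
eef_rot: [-1.987, 2.433, -0.0]
force: [-0.4, -0.2, 0.3]
finger_gap: 0.6
finger_force: 0.0
time: 24.0
position: [0.5039, 0.3458, 0.0148]
eef_rot: [-1.987, 2.431, 0.0]
force: [-1.2, -0.3, 6.5]
finger_gap: 0.365
finger_force: 63.7
time: 24.8
position: [0.5043, 0.3459, 0.2289]
eef_rot: [-1.984, 2.428, 0.001]
force: [0.6, 1.1, -0.9]
finger_gap: 0.361
finger_force: 63.6
t 24.8 pos [0.5043 0.3459 0.2289] yaw -1.771 q [ 0.92  0.25 -0.14  0.   -1.17 -1.12] ROW [28.62 -5.74  0.23 -0.03  0.04 -0.  ]
```

```bash
python3 -m jog '[[0.5,-0.1,0,0,0,0],[1.5,-0.3,0,0,0,0],[3,-0.6,0,0,0,0],[4.6,-0.9,0,0,0,0],[6.2,-1.3,0,0,0,0],[7.8,-1.6,0,0,0,0],[9.4,-1.9,0,0,0,0],[11,-2.2,0,0,0,0]]'
python3 -m jog '[[1.6,-0.3,0,0,0,0],[3.2,-0.6,0,0,0,0],[4.8,-1,0,0,0,0],[6.4,-1.3,0,0,0,0],[8,-1.6,0,0,0,0],[9.6,-1.9,0,0,0,0],[11.2,-2.3,0,0,0,0],[12.4,-2.5,0,0,0,0]]'
python3 -m jog '[[1.3,-0.3,0,0,0,0],[2.6,-0.5,0,0,0,0],[3.8,-0.8,0,0,0,0],[4.6,-1,0,0,0,0],[5,-1,0,0,0,0],[5.1,-1.05,0,0,0,0],[5.1,-1.05,0,0,0,0],[5.1,-1.05,0,0,0,0]]'
python3 - <<'E'
from h import *
plan([.5032,-.382,.026],np.deg2rad(-101.5))
E
```

```text
time: 25.65
position: [0.5007, 0.0617, 0.2228]
eef_rot: [1.986, -2.432, -0.001]
force: [0.4, -0.5, -0.4]
finger_gap: 0.365
finger_force: 63.6
time: 26.45
position: [0.4996, -0.2543, 0.2226]
eef_rot: [1.985, -2.434, -0.002]
force: [1.4, 0.8, -0.1]
finger_gap: 0.365
finger_force: 63.6
time: 27.25
position: [0.5018, -0.3809, 0.2234]
eef_rot: [-1.988, 2.432, 0.0]
force: [0.2, -0.1, -0.1]
finger_gap: 0.364
finger_force: 63.6
t 27.2 pos [ 0.5018 -0.3809  0.2234] yaw -1.771 q [-0.34  0.29 -0.1  -0.   -1.18  0.14] ROW [ 0.03 -0.07  7.9   0.    0.    0.  ]
```

```bash
python3 -m jog '[[0,-0.1,0.6,0,0,0],[0,-0.1,1.8,0,0,0],[0,-0.1,3.2,0,0,0],[0,-0.1,4.8,0,0,0],[0,-0.1,6.2,0,0,0],[0,-0.1,7.2,0,0,0],[0,-0.1,7.7,0,0,0],[0,-0.1,7.9,0,0,0]]'
python3 -m jog '[[0,0,0,0,0,0],[0,0,0,0,0,0],[0,0,0.03,0,0,0],[0,0,0.05,0,0,0],[0,0,0.06,0,0,0],[0,0,0.06,0,0,0],[0,0,0.06,0,0,0],[0,0,0.06,0,0,0]]'
```

```text
time: 28.05
position: [0.5035, -0.3811, 0.0246]
eef_rot: [1.988, -2.431, -0.005]
force: [-9.1, 12.7, 29.8]
finger_gap: 0.361
finger_force: 67.6
time: 28.85
position: [0.5048, -0.3823, 0.0248]
eef_rot: [-1.988, 2.433, -0.001]
force: [-0.1, 1.5, 5.6]
finger_gap: 0.364
finger_force: 64.6
```

```bash
python3 -m jog '[[0,0,0,0,0,0],[0,0,0,0,0,0],[0,0,0,0,0,0],[0,0,0,0,0,0],[0,0,0,0,0,0],[0,0,0,0,0,0],[0,0,0,0,0,0],[0,0,0,0,0,0]]' 0.65
python3 -m jog '[[0,0,-0.4,0,0,0],[0,0,-1.2,0,0,0],[0,0,-2.4,0,0,0],[0,0,-3.8,0,0,0],[0,0,-5.2,0,0,0],[0,0,-6.6,0,0,0],[0,0,-7.6,0,0,0],[0,0,-8,0,0,0]]'
python3 - <<'E'
from h import *
plan([.494,-.1875,.15])
i=bot.camera_info("wrist"); im,d=bot.read_camera("wrist"); W=cloud(i,d); Z=W[...,2]; cv2.imwrite("pics/w8.png",im)
r=np.hypot(W[...,0]-.5024,W[...,1]+.3838)
g=W[(Z>.037)&(Z<.046)&(r<.035)]; print("bush top",len(g),g.mean(0),cv2.minEnclosingCircle((g[:,:2]*1000).astype(np.float32)),"slopes",np.linalg.lstsq(np.c_[g[:,:2],np.ones(len(g))],g[:,2],rcond=None)[0])
g=W[(Z>.0175)&(Z<.024)&(r<.035)]; print("flange",len(g),np.median(g,0),cv2.minEnclosingCircle((g[:,:2]*1000).astype(np.float32)))
E
```

```text
time: 29.65
position: [0.5045, -0.3822, 0.0243]
eef_rot: [1.988, -2.433, 0.0]
force: [-0.1, 0.6, 0.1]
finger_gap: 0.649
finger_force: 0.0
time: 30.45
position: [0.5054, -0.3828, 0.2286]
eef_rot: [-1.987, 2.431, -0.008]
force: [-0.4, 0.2, -0.4]
finger_gap: 0.649
finger_force: 0.0
t 30.4 pos [ 0.5054 -0.3828  0.2286] yaw -1.771 q [-0.34  0.29 -0.09  0.   -1.18  0.14] ROW [-7.57  2.02  3.12 -0.04 -0.01  0.  ]
bush top 545 [ 0.50597503 -0.38535931  0.04145202] ((505.9198303222656, -385.02777099609375), 17.197162628173828) slopes [7.91362079e-05 2.15282046e-03 4.22415855e-02]
flange 549 [ 0.50412722 -0.3941068   0.01876813] ((506.0759582519531, -385.0309143066406), 24.02074432373047)
```

View pics/w8.png

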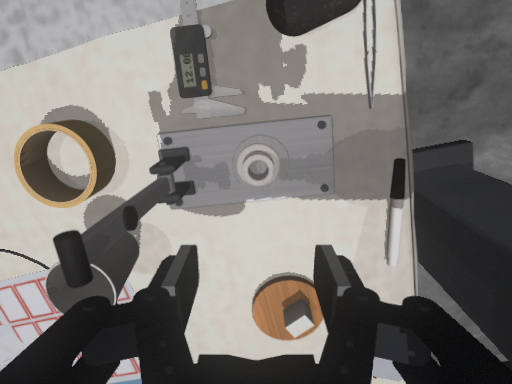

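The bush stands upright on the anvil at (258,165), about 4 mm from its centre. Next is the gauge block, after checking its clearance to the dial stand.

Run:
```python
from h import *
W=cloud(bot.camera_info("top"),np.load("top0.npz")["d"]).reshape(-1,3)
for lo,hi in ((.03,.08),(.08,.12),(.12,.2)):
    s=W[(W[:,2]>lo)&(W[:,2]<hi)&(W[:,0]>.3)&(W[:,0]<.62)&(abs(W[:,1]+.08)<.16)]
    print(lo,len(s),s.min(0).round(3),s.max(0).round(3)); 
    for y in np.arange(-.24,.08,.04):
        q=s[abs(s[:,1]-y)<.02]
        if len(q): print("   y",round(y,2),"x",q[:,0].min().round(3),q[:,0].max().round(3),"zmax",q[:,2].max().round(3))
```

```text
0.03 473 [ 0.351 -0.2    0.03 ] [0.613 0.07  0.08 ]
   y -0.2 x 0.476 0.51 zmax 0.055
   y -0.16 x 0.392 0.506 zmax 0.051
   y -0.12 x 0.351 0.415 zmax 0.077
   y -0.08 x 0.36 0.421 zmax 0.053
   y -0.04 x 0.596 0.611 zmax 0.08
   y 0.0 x 0.592 0.613 zmax 0.08
   y 0.04 x 0.383 0.413 zmax 0.033
0.08 219 [ 0.374 -0.113  0.081] [0.62  0.02  0.119]
   y -0.12 x 0.374 0.379 zmax 0.108
   y -0.04 x 0.419 0.62 zmax 0.119
   y 0.0 x 0.422 0.618 zmax 0.118
   y 0.04 x 0.443 0.449 zmax 0.119
0.12 410 [ 0.368 -0.131  0.12 ] [0.62  0.017 0.181]
   y -0.12 x 0.368 0.402 zmax 0.181
   y -0.08 x 0.385 0.411 zmax 0.163
   y -0.04 x 0.406 0.619 zmax 0.162
   y 0.0 x 0.423 0.62 zmax 0.167
```

```bash
python3 -m jog '[[-0.5,0.1,0,0,0,0.5],[-1.6,0.4,0,0,0,1.4],[-3,0.8,0,0,0,2.4],[-4.5,1.2,0.3,0,0,3.4],[-6,1.6,1,0,0,4.4],[-7,1.8,2,0,0,5.4],[-7.5,2,3,0,0,6.2],[-7.6,2,4,0,0,6.4]]' 0.65
python3 -m jog '[[0,0,0.2,0,0,0],[0,0,0.2,0,0,0],[0,0,0.2,0,0,0],[0,0,0.2,0,0,0],[0,0,0.2,0,0,0],[0,0,0.2,0,0,0],[0,0,0.2,0,0,0],[0,0,0.2,0,0,0]]'
python3 - <<'E'
from h import *
i=bot.camera_info("wrist"); im,d=bot.read_camera("wrist"); W=cloud(i,d); Z=W[...,2]; cv2.imwrite("pics/w9.png",im)
g=W[(Z>.043)&(Z<.050)&(np.hypot(W[...,0]-.494,W[...,1]+.187)<.03)]; (x,y),wh,a=cv2.minAreaRect((g[:,:2]*1000).astype(np.float32)); print("gauge",len(g),x,y,wh,a)
plan([x/1000,y/1000,.023],np.deg2rad(-152.6))
E
```

```text
time: 31.3
position: [0.4924, -0.1843, 0.123]
eef_rot: [0.737, -3.053, -0.001]
force: [0.4, -0.4, -0.3]
finger_gap: 0.649
finger_force: 0.0
time: 32.1
position: [0.4934, -0.1861, 0.1195]
eef_rot: [-0.741, 3.053, -0.0]
force: [0.3, -0.2, 0.0]
finger_gap: 0.651
finger_force: 0.0
gauge 1180 494.3226013183594 -187.4965057373047 (30.194292068481445, 19.58310890197754) 27.857288360595703
t 32.1 pos [ 0.4934 -0.1861  0.1194] yaw -2.665 q [ 0.01  0.22 -0.46  0.   -0.89 -1.11] ROW [-0.01 -0.07  3.86 -0.    0.   -0.01]
```

View pics/w9.png

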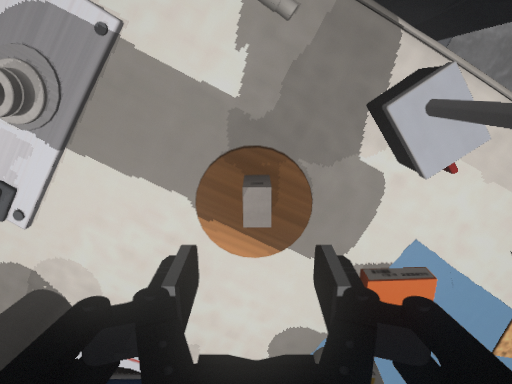

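The gauge block at (257,205) is square to the fingers and centred between them.

```bash
python3 -m jog '[[0,-0.1,0.5,0,0,0],[0,-0.1,1.3,0,0,0],[0,-0.1,2.2,0,0,0],[0,-0.1,3,0,0,0],[0,-0.1,3.5,0,0,0],[0,-0.1,3.8,0,0,0],[0,-0.1,3.85,0,0,0],[0,-0.1,3.85,0,0,0]]'
python3 -m jog '[[0,0,0,0,0,0],[0,0,0,0,0,0],[0,0,0,0,0,0],[0,0,0,0,0,0],[0,0,0,0,0,0],[0,0,0,0,0,0],[0,0,0,0,0,0],[0,0,0,0,0,0]]' 0.05
python3 -m jog '[[0,0,-0.3,0,0,0],[0,0,-0.8,0,0,0],[0,0,-1.6,0,0,0],[0,0,-2.8,0,0,0],[0,0,-4.4,0,0,0],[0,0,-6,0,0,0],[0,0,-7.6,0,0,0],[0,0,-8.4,0,0,0]]'
python3 - <<'E'
from h import *
plan([.495,.3375,.2325])
E
```

```text
time: 32.95
position: [0.4948, -0.1883, 0.0232]
eef_rot: [-0.741, 3.053, -0.0]
force: [0.1, -0.8, -0.7]
finger_gap: 0.649
finger_force: 0.0
time: 33.75
position: [0.495, -0.1882, 0.0239]
eef_rot: [-0.741, 3.052, -0.001]
force: [-2.2, 2.3, 6.1]
finger_gap: 0.22
finger_force: 59.3
time: 34.55
position: [0.4954, -0.1886, 0.2381]
eef_rot: [-0.74, 3.048, -0.003]
force: [0.8, -0.1, -1.7]
finger_gap: 0.22
finger_force: 58.8
t 34.5 pos [ 0.4954 -0.1886  0.2381] yaw -2.665 q [ 0.01  0.11 -0.3   0.   -1.15 -1.1 ] ROW [-9.64 18.71  0.21 -0.02  0.03 -0.  ]
```

```bash
python3 -m jog '[[-0.2,0.4,0,0,0,0],[-0.7,1.3,0,0,0,0],[-1.4,2.7,0,0,0,0],[-2.1,4.1,0,0,0,0],[-2.9,5.6,0,0,0,0],[-3.6,7,0,0,0,0],[-4.4,8.5,0,0,0,0],[-5.1,9.9,0,0,0,0]]'
python3 -m jog '[[-0.7,1.4,0,0,0,0],[-1.4,2.8,0,0,0,0],[-2.2,4.2,0,0,0,0],[-2.9,5.6,0,0,0,0],[-3.6,7,0,0,0,0],[-4.2,8.1,0,0,0,0],[-4.5,8.7,0,0,0,0],[-4.5,8.8,0,0,0,0]]'
python3 -m jog '[[0,0,0,0,0,0],[0,0,0,0,0,0],[0,0,0,0,0,0],[0,0,0,0,0,0],[0,0,0,0,0,0],[0,0,0,0,0,0],[0,0,0,0,0,0],[0,0,0,0,0,0]]'
python3 - <<'E'
from h import *
plan([.495,.3375,.0175])
E
```

```text
time: 35.35
position: [0.4931, 0.0921, 0.2326]
eef_rot: [0.741, -3.052, -0.0]
force: [0.9, -0.0, -2.8]
finger_gap: 0.227
finger_force: 59.0
time: 36.15
position: [0.4926, 0.3387, 0.2319]
eef_rot: [0.743, -3.051, 0.001]
force: [-0.1, -0.8, -2.1]
finger_gap: 0.22
finger_force: 59.0
time: 36.95
position: [0.4935, 0.3372, 0.2331]
eef_rot: [-0.741, 3.053, 0.0]
force: [0.5, 0.0, -1.8]
finger_gap: 0.218
finger_force: 59.0
t 37.0 pos [0.4935 0.3372 0.2331] yaw -2.665 q [ 0.93  0.23 -0.16  0.   -1.18 -2.02] ROW [-0.06 -0.02  8.62  0.    0.    0.  ]
```

```bash
python3 -m jog '[[0,0,0.6,0,0,0],[-0.1,0,1.8,0,0,0],[-0.1,0,3.4,0,0,0],[-0.1,0,5,0,0,0],[-0.1,0,6.6,0,0,0],[-0.1,0,7.8,0,0,0],[-0.1,0,8.3,0,0,0],[-0.1,0,8.5,0,0,0]]'
python3 -m jog '[[0,0,0.03,0,0,0],[0,0,0.06,0,0,0],[0,0,0.09,0,0,0],[0,0,0.12,0,0,0],[0,0,0.14,0,0,0],[0,0,0.14,0,0,0],[0,0,0.14,0,0,0],[0,0,0.14,0,0,0]]'
```

```text
time: 37.75
position: [0.4955, 0.3381, 0.0194]
eef_rot: [0.741, -3.051, 0.002]
force: [-0.0, 0.1, -2.5]
finger_gap: 0.221
finger_force: 58.8
time: 38.55
position: [0.4957, 0.3384, 0.0171]
eef_rot: [-0.741, 3.053, -0.0]
force: [0.6, 0.2, -1.5]
finger_gap: 0.225
finger_force: 58.8
```

```bash
python3 -m jog '[[0,0,0.02,0,0,0],[0,0,0.04,0,0,0],[0,0,0.06,0,0,0],[0,0,0.07,0,0,0],[0,0,0.07,0,0,0],[0,0,0.07,0,0,0],[0,0,0.07,0,0,0],[0,0,0.07,0,0,0]]'
```

```text
time: 39.35
position: [0.4957, 0.3384, 0.0159]
eef_rot: [-0.741, 3.053, 0.0]
force: [-3.3, -1.2, 4.0]
finger_gap: 0.219
finger_force: 60.0
```

```bash
python3 -m jog '[[0,0,0,0,0,0],[0,0,0,0,0,0],[0,0,0,0,0,0],[0,0,0,0,0,0],[0,0,0,0,0,0],[0,0,0,0,0,0],[0,0,0,0,0,0],[0,0,0,0,0,0]]' 0.5
python3 -m jog '[[0,0,-0.4,0,0,0],[0,0,-1.2,0,0,0],[0,0,-2.4,0,0,0],[0,0,-3.8,0,0,0],[0,0,-4.8,0,0,-0.5],[0.4,-0.7,-5,0,0,-1.4],[1,-1.8,-5,0,0,-2.4],[1.6,-2.9,-5,0,0,-3.4]]'
python3 - <<'E'
from h import *
i=bot.camera_info("wrist"); im,d=bot.read_camera("wrist"); W=cloud(i,d); Z=W[...,2]; cv2.imwrite("pics/w10.png",im)
for n,c,lo,hi,R in (("gauge",(.495,.3375),.034,.043,.03),("vee",(.4916,.1562),.035,.044,.035)):
    g=W[(Z>lo)&(Z<hi)&(np.hypot(W[...,0]-c[0],W[...,1]-c[1])<R)]
    if len(g)>20: print(n,len(g),np.median(g[:,2]),cv2.minAreaRect((g[:,:2]*1000).astype(np.float32)))
plan([.4916,.1562,.13],np.deg2rad(-101.5))
E
```

```text
time: 40.15
position: [0.4957, 0.3384, 0.0153]
eef_rot: [0.741, -3.053, 0.0]
force: [1.1, -0.0, -0.1]
finger_gap: 0.5
finger_force: 0.0
time: 40.95
position: [0.4933, 0.2551, 0.1415]
eef_rot: [-1.447, 2.787, 0.001]
force: [0.7, -0.4, 0.3]
finger_gap: 0.499
finger_force: 0.0
gauge 106 0.038405880453051364 ((508.8922119140625, 332.7247009277344), (16.363527297973633, 6.9589924812316895), 56.58320236206055)
vee 1863 0.03945322524100062 ((493.0721740722656, 156.33721923828125), (45.18177032470703, 34.52872085571289), 78.4184341430664)
t 41.0 pos [0.492  0.251  0.1412] yaw -2.175 q [ 0.83  0.24 -0.38 -0.   -0.95 -1.43] ROW [ 3.13 -2.14  0.45  0.01 -0.   -2.89]
```

View pics/w10.png

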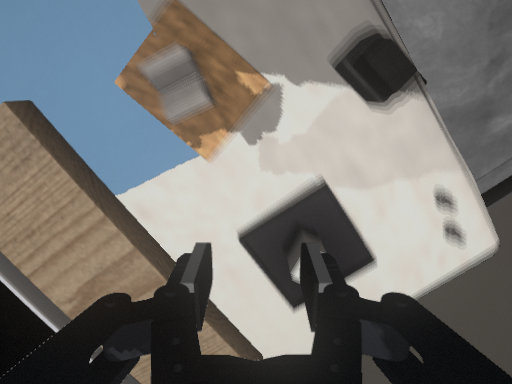

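The picture is motion-blurred. The vee block stands on the cork at (178,82), and the gauge block in the tray at (305,255) is partly hidden by a finger.

```bash
python3 -m jog '[[0.3,-0.2,0,0,0,-0.5],[1,-0.7,0.2,0,0,-1.2],[1.9,-1.3,0.4,0,0,-2],[2.6,-1.8,0.4,0,0,-2.6],[3,-2.1,0.4,0,0,-2.9],[3.1,-2.2,0.4,0,0,-2.9],[3.1,-2.2,0.4,0,0,-2.9],[3.1,-2.2,0.4,0,0,-2.9]]' 0.75
python3 - <<'E'
from h import *
i=bot.camera_info("wrist"); im,d=bot.read_camera("wrist"); W=cloud(i,d); Z=W[...,2]; cv2.imwrite("pics/w11.png",im)
g=W[(Z>.035)&(Z<.044)&(np.hypot(W[...,0]-.4916,W[...,1]-.1562)<.035)]
(x,y),wh,a=cv2.minAreaRect((g[:,:2]*1000).astype(np.float32)); print(len(g),x,y,wh,a)
plan([x/1000,y/1000,.0085],np.deg2rad(a-180))
E
```

```text
time: 41.8
position: [0.4934, 0.1612, 0.1307]
eef_rot: [-1.969, 2.447, -0.0]
force: [0.0, 0.2, -0.1]
finger_gap: 0.751
finger_force: 0.0
1589 493.2464599609375 155.59262084960938 (45.35195541381836, 33.93649673461914) 78.52355194091797
t 41.9 pos [0.4933 0.1613 0.1305] yaw -1.786 q [ 0.69  0.19 -0.47  0.   -0.91 -0.91] ROW [ 0.23 -0.04  4.88 -0.    0.   -0.11]
```

```bash
python3 -m jog '[[0.1,0,0.5,0,0,-0.1],[0.2,0,1.5,0,0,-0.1],[0.2,0,2.6,0,0,-0.1],[0.2,0,3.6,0,0,-0.1],[0.2,0,4.3,0,0,-0.1],[0.2,0,4.6,0,0,-0.1],[0.2,0,4.8,0,0,-0.1],[0.2,0,4.8,0,0,-0.1]]'
python3 -m jog '[[0,0,0,0,0,0],[0,0,0,0,0,0],[0,0,0,0,0,0],[0,0,0,0,0,0],[0,0,0,0,0,0],[0,0,0,0,0,0],[0,0,0,0,0,0],[0,0,0,0,0,0]]' 0.1
python3 -m jog '[[0,0,-0.3,0,0,0],[0,0,-0.8,0,0,0],[0,0,-1.6,0,0,0],[0,0,-2.8,0,0,0],[0,0,-4.4,0,0,0],[0,0,-6,0,0,0],[0,0,-7.6,0,0,0],[0,0,-8.6,0,0,0]]'
python3 - <<'E'
from h import *
plan([.5055,-.185,.225])
E
```

```text
time: 42.65
position: [0.4921, 0.1561, 0.0102]
eef_rot: [1.988, -2.432, 0.0]
force: [-0.3, 0.5, 0.9]
finger_gap: 0.751
finger_force: 0.0
time: 43.45
position: [0.4925, 0.1562, 0.0113]
eef_rot: [-1.987, 2.431, -0.0]
force: [-2.4, 1.3, 6.4]
finger_gap: 0.388
finger_force: 61.0
time: 44.25
position: [0.4923, 0.1557, 0.2288]
eef_rot: [-1.985, 2.431, -0.0]
force: [0.9, 0.1, -3.8]
finger_gap: 0.387
finger_force: 60.6
t 44.2 pos [0.4923 0.1557 0.2288] yaw -1.772 q [ 0.69  0.1  -0.34  0.   -1.13 -0.89] ROW [13.25 -3.24  0.13 -0.02  0.02 -0.  ]
```

```bash
python3 -m jog '[[0.4,-0.1,0,0,0,0],[1.2,-0.3,0,0,0,0],[2.2,-0.5,0,0,0,0],[3.3,-0.8,0,0,0,0],[4.4,-1.1,0,0,0,0],[5.5,-1.3,0,0,0,0],[6.6,-1.6,0,0,0,0],[7.8,-1.9,0,0,0,0]]'
python3 -m jog '[[1.1,-0.3,0,0,0,0],[2.2,-0.5,0,0,0,0],[3.3,-0.8,0,0,0,0],[4.3,-1.1,0,0,0,0],[5,-1.2,0,0,0,0],[5.3,-1.3,0,0,0,0],[5.4,-1.3,0,0,0,0],[5.4,-1.3,0,0,0,0]]'
python3 - <<'E'
from h import *
plan([.5053,-.185,.0205])
E
```

```text
time: 45.05
position: [0.4982, -0.0463, 0.2239]
eef_rot: [1.986, -2.432, -0.003]
force: [0.7, 0.1, -4.4]
finger_gap: 0.388
finger_force: 60.5
time: 45.85
position: [0.504, -0.1835, 0.2246]
eef_rot: [1.986, -2.433, -0.002]
force: [-0.5, 0.1, -4.4]
finger_gap: 0.391
finger_force: 60.5
t 45.9 pos [ 0.504  -0.1835  0.2246] yaw -1.772 q [ 0.02  0.14 -0.3  -0.   -1.13 -0.22] ROW [ 0.05 -0.07  8.16  0.01  0.    0.  ]
```

```bash
python3 -m jog '[[0,0,0.6,0,0,0],[0,-0.1,1.8,0,0,0],[0,-0.1,3.4,0,0,0],[0,-0.1,5,0,0,0],[0,-0.1,6.4,0,0,0],[0,-0.1,7.4,0,0,0],[0,-0.1,7.9,0,0,0],[0,-0.1,8.1,0,0,0]]'
python3 -m jog '[[0,0,0.02,0,0,0],[0,0,0.04,0,0,0],[0,0,0.06,0,0,0],[0,0,0.08,0,0,0],[0,0,0.1,0,0,0],[0,0,0.1,0,0,0],[0,0,0.1,0,0,0],[0,0,0.1,0,0,0]]'
```

```text
time: 46.65
position: [0.5067, -0.1835, 0.0219]
eef_rot: [1.988, -2.431, -0.002]
force: [-0.0, 0.5, -3.1]
finger_gap: 0.385
finger_force: 60.4
time: 47.45
position: [0.5071, -0.1841, 0.0203]
eef_rot: [-1.987, 2.433, 0.0]
force: [-0.3, 0.2, -4.1]
finger_gap: 0.389
finger_force: 60.4
```

```bash
python3 -m jog '[[0,0,0.02,0,0,0],[0,0,0.04,0,0,0],[0,0,0.06,0,0,0],[0,0,0.08,0,0,0],[0,0,0.08,0,0,0],[0,0,0.08,0,0,0],[0,0,0.08,0,0,0],[0,0,0.08,0,0,0]]'
```

```text
time: 48.25
position: [0.5071, -0.1841, 0.0193]
eef_rot: [-1.988, 2.433, -0.001]
force: [-3.9, 2.3, 10.3]
finger_gap: 0.386
finger_force: 62.4
```

```bash
python3 -m jog '[[0,0,0,0,0,0],[0,0,0,0,0,0],[0,0,0,0,0,0],[0,0,0,0,0,0],[0,0,0,0,0,0],[0,0,0,0,0,0],[0,0,0,0,0,0],[0,0,0,0,0,0]]' 0.75
python3 -m jog '[[0,0,-0.4,0,0,0],[0,0,-1.2,0,0,0],[0,0,-2.4,0,0,0],[0,0,-3.8,0,0,0],[0,0,-5.2,0,0,0],[0,0,-6.8,0,0,0],[0,0,-8.2,0,0,0],[0,0,-8.8,0,0,0]]'
python3 -m jog '[[-0.3,0,0,0,0,0],[-1,0,0,0,0,0],[-1.8,0,0,0,0,0],[-2.6,0,0,0,0,0],[-3.2,0,0,0,0,0],[-3.5,0,0,0,0,0],[-3.5,0,0,0,0,0],[-3.5,0,0,0,0,0]]'
python3 - <<'E'
from h import *
def m(W,n,c,lo,hi,R):
    Z=W[...,2]; g=W[(Z>lo)&(Z<hi)&(np.hypot(W[...,0]-c[0],W[...,1]-c[1])<R)]
    if len(g)>10: print(n,len(g),np.median(g[:,2]).round(4),cv2.minAreaRect((g[:,:2]*1000).astype(np.float32)))
ims=[]
for cam in ("wrist","top"):
    i=bot.camera_info(cam); im,d=bot.read_camera(cam); W=cloud(i,d); ims.append(im)
    m(W,cam+" vee",(.5053,-.185),.04,.055,.035); m(W,cam+" bush",(.5024,-.3838),.035,.05,.03); m(W,cam+" gauge",(.495,.3375),.034,.046,.03)
    Z=W[...,2]; g=W[(Z>.12)&(Z<.25)&(abs(W[...,1]+.39)<.025)&(abs(W[...,0]-.62)<.12)]; print("bar",len(g),g[np.argmax(g[:,2])] if len(g) else 0)
cv2.imwrite("pics/end.png",np.hstack([cv2.resize(ims[0],(400,300)),cv2.resize(ims[1][130:265,110:400],(400,300))]))
plan([.5,-.1,.24])
E
```

```text
time: 49.05
position: [0.5071, -0.1841, 0.0183]
eef_rot: [-1.987, 2.433, -0.0]
force: [0.1, -0.6, 0.2]
finger_gap: 0.746
finger_force: 0.0
time: 49.85
position: [0.5082, -0.1845, 0.2432]
eef_rot: [-1.985, 2.429, -0.007]
force: [0.6, -0.1, 0.1]
finger_gap: 0.753
finger_force: 0.0
time: 50.65
position: [0.5244, -0.0985, 0.2382]
eef_rot: [1.988, -2.432, -0.0]
force: [-0.3, -0.4, -0.2]
finger_gap: 0.748
finger_force: 0.0
wrist vee 1207 0.0472 ((509.0258483886719, -184.35397338867188), (44.03089904785156, 34.03169631958008), 78.51161193847656)
bar 0 0
top vee 128 0.0467 ((507.3789367675781, -181.57994079589844), (44.63699722290039, 34.1708984375), 79.18843078613281)
top bush 73 0.041 ((504.95355224609375, -381.6243896484375), (31.212024688720703, 35.13581848144531), 10.40011978149414)
top gauge 67 0.0387 ((495.7510681152344, 338.763427734375), (30.986618041992188, 19.195449829101562), 26.18242835998535)
bar 168 [ 0.60094686 -0.3799129   0.22164899]
t 50.8 pos [ 0.5243 -0.0989  0.2382] yaw -1.772 q [ 0.18  0.12 -0.29  0.   -1.16 -0.38] ROW [ 0.24  0.94 -0.07  0.   -0.   -0.  ]
```

View pics/end.png

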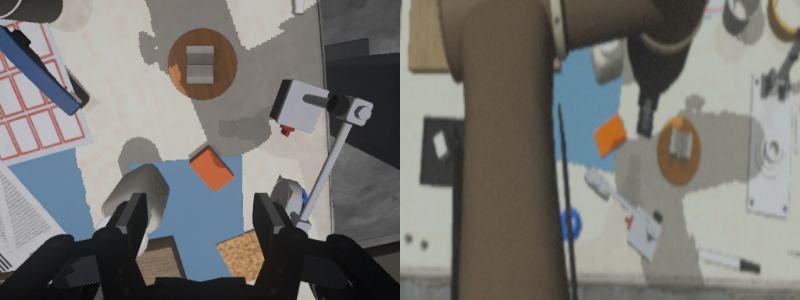

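The final picture shows the vee block upright on the rest (left, 200,63), the gauge block in the tray (right, 441,148) and the bush on the anvil (right, 771,152). All are within about 4 mm of their centres. The bar is up with its top at z = 0.22 m, and the arm is clear of everything.

```bash
python3 -c "
from workcell import bot
print(bot.job_done())"
```

```text
the job is handed in; nothing more can be done
None
```

The job is handed in at about 51 s of the 141 s allowed: at the last look the hold-down bar stood open at about 1.7 rad and the bush, gauge block and vee block stood upright within about 4 mm of the centres of the anvil, tray and rest (the hand-in returned no verdict).

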